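# Roll the thumbwheel until the plate nest closes to its gauge mark

### The job

Set the gap of the plate nest: press lightly on top of the black knurled thumbwheel with a fingertip and roll it, stroke by stroke, until the jaw has closed so far that its white pointer stands exactly opposite the red gauge mark. Move the jaw only by its wheel, grasp nothing, and leave the red mark, the plate in the nest and the things around it as they are. Finish with the hand clear of the nest.

Things in the scene. Friction and masses are not known exactly. Their poses are not given: they have to be found in the camera images.
- nest: Plate nest fixed to the bench, dark base 160 x 260 x 20 mm. Origin: amid the base, 10 mm above the bench; z up, y along the jaw's travel from the fixed fence (-y end) to the thumbwheel (+y end); its -x side with the black scale rail faces the robot. Two grey cheeks flank the wheel, 8 mm thick, at x = -17.5 and 17.5 mm, y 51 to 125 mm, top 69 mm above the bench; other parts reach 57 mm.
- wheel_top (a point): Highest point of the thumbwheel's rim, unpressed: 85 mm above the bench, 16 mm above the cheeks, at (0, 88, 75) mm in the nest's frame; axes as the nest's. It stays fixed when the wheel turns or sinks. Wheel and jaw ride on a sprung carriage that starts to sink at about 2 N, then 1 mm per N, 4 mm at most, which does not change the gap; sinking 2 to 3 mm is good for rolling, over 25 N is too hard.
- thumbwheel: Black knurled wheel with four yellow ridges, 60 mm diameter, 22 mm wide; origin at its centre, turning about the nest's x axis. It turns with light friction (about 1 N at the rim) and stays where it is left. Drawing its top towards the nest's -y (to the fence) moves the jaw to -y and closes the gap, 8 mm per rad (0.27 mm per mm of rim); rolling the other way opens it.
- nest_jaw: Blue jaw bar, 124 mm (x) by 12 mm (y) by 24 mm, sliding along the nest's y, geared to the thumbwheel; origin at the centre of its underside. It can close 33 mm from its open start, still just clear of the plate. Not to be pushed directly.
- jaw_pointer (a point): Tip of the small white pointer at the robot's end of the jaw, 50 mm above the bench; moves with the jaw.
- gauge_mark (a point): Tip of the red gauge clip on the black scale rail, 48 mm above the bench; axes as the nest's. The pointer must come to the same y as this tip in the nest's frame; it starts 12 to 29 mm on the +y side. The clip slides stiffly and must stay where it is.
- plate: White 96-well plate, 128 x 86 x 30 mm, lying loose in the nest against the fence. Origin: centre of its underside.
- timer: White countdown timer, 66 x 66 x 19 mm, loose on the bench to the left of the nest; origin at the centre of its underside.
- marker: Blue and white marker pen, 135 mm long along its y, 13 mm thick, loose on the bench to the left of the nest; origin at the centre of its underside.
- sample_box: Grey sample box with vials, 88 x 126 x 52 mm, loose on the bench to the right of the nest; origin at the centre of its underside.

How it is judged:
On the way:
1. the thumbwheel is rolled with a fingertip on it (contact force between the fingers and thumbwheel above 0.3 N and angular speed of thumbwheel above 0.1 rad/s), for 0.2 s.
At the end, for the whole second after the job is handed in: The tip of the white pointer is within 2.5 mm of the red gauge mark along the jaw's travel, and the jaw is at rest (y of jaw_pointer in the frame of gauge_mark between -0.0025 and 0.0025 m and linear speed of nest_jaw below 0.003 m/s); the robot touches nothing.
It fails at once if the jaw is pushed directly instead of by its wheel (contact force between any of the fingers, the arm and nest_jaw above 1 N).
It fails at once if the wheel is pressed or squeezed with more than 25 N (contact force between the fingers and thumbwheel above 25 N).
It fails at once if the red gauge mark is shifted by more than 3 mm (distance of gauge_mark from where it was at the start of the episode above 0.003 m).
It fails at once if the plate, timer, marker or sample box is moved by more than 10 mm or lifted (distance of any of plate, timer, marker, sample_box from where it was at the start of the episode above 0.01 m).
It also fails if it takes over 54 s, if anything falls off the work surface, if the arm or the gripper's body presses on something with over 40 N, if the wrist force passes 120 N, or if a joint passes its speed limit or range.

### The arm

A 6-joint arm with a two-finger parallel gripper is mounted at the origin on a cart in front of the work surface, level with it; the furniture and walls round the work are solid. World frame = base frame: x ahead of the robot, y to its left, z up, the work surface at z = 0. Lengths are in m, angles in rad, forces in N, time in s.
With the tool pointing down it reaches from about 0.35 to 0.775 m from the base axis. Payload 5.5 kg.
Tool frame: the origin (TCP) lies at the very end of the fingers, on their centre line; the grasp point (between the pads) lies 19 mm behind it (grip_point_offset is the distance from the TCP to the grasp point, in m); z points along the fingers, y is the direction in which the jaws open and shut (so a half turn about z gives the same grasp; the last joint's range is limited). The gripper opens to 85 mm and grips with 20 to 120 N. Pads are 22 mm wide; open, the fingers measure 114 mm over their backs; the gripper's body (76 mm by 85 mm) begins 54 mm behind the grasp point. The pads swing forward as they close: fully open they stand 13 mm farther back than shut.
Start: joints at [1.16, 0.313, 0.046, 1.304, 0, 1.431], TCP at [0.154, 0.554, 0.231] pointing down, gripper open.
Joint ranges: [-2.76, 2.76], [-0.86, 1.69], [-1.03, 1.26], [-2.2, 2.34], [-1.47, 1.5], [-3.14, 3.14]. Speed limits (rad/s): [2.57, 2.57, 3.14, 3.14, 3.14, 3.14].

### API

Orientations are given as a unit quaternion [w, x, y, z].
In Python, from workcell import * gives the robot as it stands.
- The arm moves only by the shell command python3 -m crank 'ROWS' [OPENING] [FORCE]. ROWS is a JSON object of lists of equal length, an entry for each row: "travel": the shift along the tool's x, y, z in units of 40 mm (1.0 is 40 mm), a list of three; "turn": the turn about the tool's z in rad. In form: {"travel": [[x, y, z], ...], "turn": [turn, ...]}. A call has 1 to 5 rows; each row is the pose to reach, as a shift and turn from the pose commanded when the call began, along the tool's axes at that moment; what a row does not reach only later rows make up. A row lasts 1/12 s, in which the tool goes at most 41.7 mm and 7.16 degrees, less where a joint would pass 70% of its speed; a pose out of reach is approached as far as the arm can. A call with a gripper value outside its range is refused whole. OPENING is the finger opening in mm, from 0 to 85.4, set as the call begins (- or left out, the last holds). The fingers move at their own pace and stop on an object; FORCE is the grip in N (left out, the last holds). Time passes only in rows, so rows that repeat a pose let the fingers close. It gives the time, the measured TCP pose, the force and the opening at its end, in the units of the state.
- get_state(): the state, without advancing time (a new reading comes with each control period).
- read_camera(name): name is "scene" or "top" or "wrist"; returns a dict with "image" (400x640x3 uint8, red, green, blue), "K" (3x3 intrinsics, pixels), "k1" (the pictures are not rectified: a ray, as slopes to the right and down, at radius r is drawn at 1 + k1 r^2 times it, then the intrinsics apply), "R" (3x3) and "t" (3): a world point X has camera coordinates R X + t. Camera axes: x right, y down, z forward; pixel columns grow to the right and rows downward; lengths in m; the calibration is good to about 2 mm. A picture is of the moment at which its call begins. There is no depth.
- hand_in(): hands the job in, once; it reports no verdict.
The state is a dict: "clock": time; "joint_pos": joint angles; "qvel": joint speeds; "tau": joint torques, N m; "tcp_pos": TCP position; "orientation": TCP orientation; "wrist_force": force on the tool from outside, world axes, zero at the start; "ft_torque": the same for the moment, N m; "finger_gap": finger opening in m.
Only numpy, scipy, OpenCV 4.12 (cv2) and the standard library are available. Lean on these libraries where they do the work, as an engineer would, in place of code of your own. Each camera call takes 0.05 s, during which the arm holds its last target. There are 200 camera calls.

## Working session

There is one attempt and no reset: what is moved stays moved. The work goes in short steps, Python scripts to look and compute and a shell command to move; the robot and the scene stay as the last step left them, time stands still between calls to the robot, and variables do not carry over. Pictures are saved under pics/ and viewed, about 8 in all and at most 12, crops included, and the job is handed in when it is done.

```bash
ls; mkdir -p pics; python3 - <<'E'
from workcell import *
import cv2
s=get_state();print(s)
for n in("scene","top"):
    c=read_camera(n);cv2.imwrite(f"pics/{n}0.png",c["image"][:,:,::-1]);print(n,c["K"],c["k1"],c["R"],c["t"])
E
```

```text
pics
{'clock': 0.0, 'joint_pos': array([1.16038990e+00, 3.13983291e-01, 4.49701735e-02, 1.30358776e+00,
       5.75818888e-06, 1.43121055e+00]), 'qvel': array([-3.83965168e-04,  2.50035559e-03,  1.66859370e-04, -2.37417582e-03,
       -2.16053732e-05,  5.05866024e-04]), 'tau': array([-3.65720744e-04, -4.80619812e+01,  2.98537409e+01,  1.94242696e-02,
       -9.93833282e-05,  2.11627462e-07]), 'tcp_pos': array([0.15361965, 0.5535703 , 0.230415  ]), 'orientation': array([-2.47777604e-04,  1.34996839e-01,  9.90845618e-01, -8.67591565e-04]), 'wrist_force': array([ 0.37505859, -0.80641465, -0.23170897]), 'ft_torque': array([0.00493272, 0.00834898, 0.00221273]), 'finger_gap': 0.08544611280917004}
scene [[509.35814103   0.         321.08426759]
 [  0.         509.35814103 199.41693022]
 [  0.           0.           1.        ]] -0.11202110336032273 [[ 0.74718798 -0.66439646 -0.01695502]
 [-0.3534077  -0.37558233 -0.85676188]
 [ 0.56286155  0.64615421 -0.51543342]] [-0.40562683  0.21026073  1.63061838]
top [[493.55561448   0.         319.42959188]
 [  0.         493.55561448 195.56238565]
 [  0.           0.           1.        ]] 0.022355521876119704 [[-0.02911464 -0.99946028  0.01521499]
 [-0.99159903  0.02695977 -0.12650901]
 [ 0.12603053 -0.01877043 -0.99184877]] [-0.04689125  0.48452395  1.41263714]
```

View pics/scene0.png

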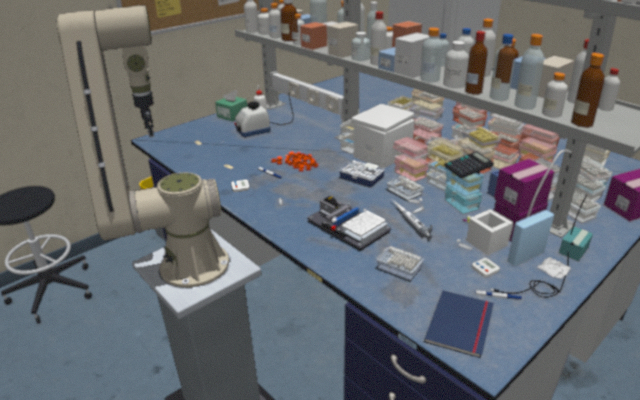

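View pics/top0.png

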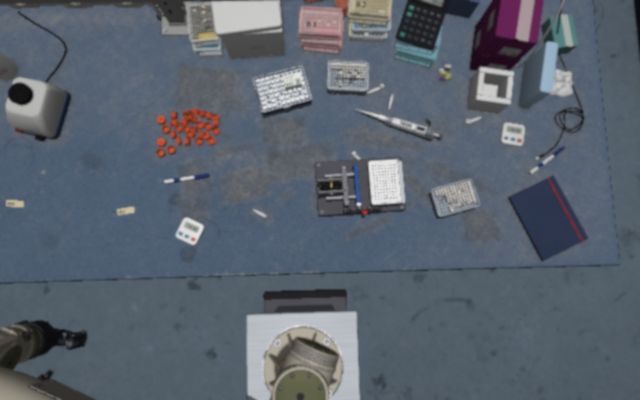

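The scene view shows the nest in the middle of the bench. In the top view it spans about cols 315–405, rows 158–215, with the wheel on the left (+y), the blue jaw near col 357 and the red clip near (365,212). Next I'll enlarge the top view and measure.

```bash
cat >h.py <<'E'
import numpy as np,cv2
from workcell import *
def ray(c,uv,z):
    D=np.array([c["k1"],0,0,0,0.]);p=cv2.undistortPoints(np.array([[uv]],float),c["K"],D)[0,0]
    R,t=np.array(c["R"]),np.array(c["t"]);o=-R.T@t;d=R.T@np.array([p[0],p[1],1])
    return o+d*(z-o[2])/d[2]
def proj(c,X):
    D=np.array([c["k1"],0,0,0,0.]);r=cv2.Rodrigues(np.array(c["R"]))[0]
    return cv2.projectPoints(np.array([X],float),r,np.array(c["t"]),c["K"],D)[0][0,0]
def blobs(im,lo,hi,amin=3):
    h=cv2.cvtColor(im,cv2.COLOR_RGB2HSV);m=cv2.inRange(h,lo,hi)
    n,l,s,ce=cv2.connectedComponentsWithStats(m)
    return [(s[i],ce[i]) for i in range(1,n) if s[i][4]>=amin],l
E
python3 - <<'E'
from h import *
c=read_camera("top");im=c["image"]
x0,y0=300,145
cr=im[y0:230,x0:425].copy()
cv2.imwrite("pics/topc.png",cv2.resize(cr,None,fx=6,fy=6,interpolation=cv2.INTER_CUBIC)[:,:,::-1])
for nm,lo,hi in(("red",(0,140,90),(8,255,255)),("blue",(105,170,100),(118,255,255)),("yel",(20,120,100),(35,255,255))):
    b,_=blobs(cr,lo,hi)
    for s,ce in b: print(nm,s,ce+[x0,y0],ray(c,ce+[x0,y0],.05 if nm!="yel" else .085))
# dark base: min-area rect
h=cv2.cvtColor(cr,cv2.COLOR_RGB2HSV);
m=((h[...,2]<85)&(h[...,1]<90)).astype(np.uint8)
m=cv2.morphologyEx(m,cv2.MORPH_OPEN,np.ones((3,3)))
ct=max(cv2.findContours(m,0,2)[0],key=cv2.contourArea)
r=cv2.minAreaRect(ct);bp=cv2.boxPoints(r)+[x0,y0];print(r)
for p in bp: print(p,ray(c,p,.02))
E
```

```text
red [62 65  5  4 15] [364.33333333 211.53333333] [ 0.43078041 -0.18801754  0.05      ]
yel [31 37  1  5  5] [331. 184.] [ 0.50818829 -0.09312559  0.085     ]
((41.25, 62.250003814697266), (16.600236892700195, 39.288814544677734), 87.27368927001953)
[321.23303032 199.89366913] [ 0.47142914 -0.06565872  0.02      ]
[360.47737885 198.02489471] [ 0.47381689 -0.18154666  0.02      ]
[361.26696777 214.6063385 ] [ 0.4247296  -0.18191803  0.02      ]
[322.02262115 216.47511292] [ 0.42242772 -0.0665251   0.02      ]
```

View pics/topc.png

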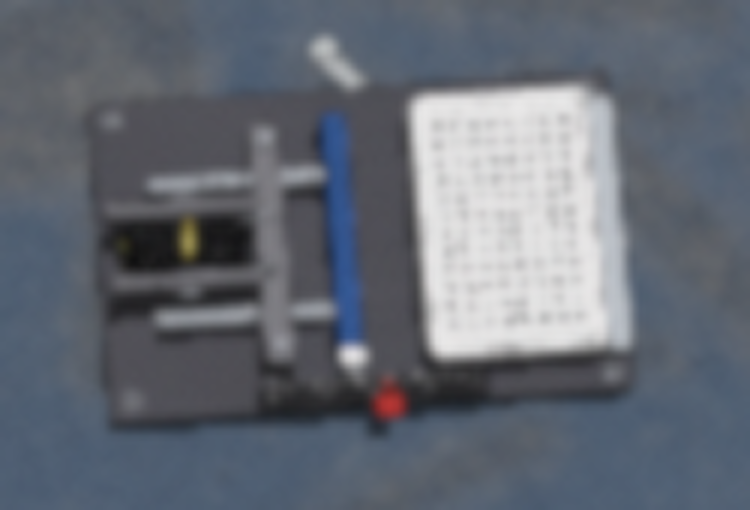

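```bash
cat >>h.py <<'E'
def tool(s,T,yaw=None):
    from scipy.spatial.transform import Rotation as Ro
    q=s["orientation"];R=Ro.from_quat([q[1],q[2],q[3],q[0]]).as_matrix()
    return R.T@(np.array(T)-s["tcp_pos"])/.04, R
E
python3 - <<'E'
from h import *
c=read_camera("top")
f=lambda x,y,z:ray(c,(300+x/6-.4,145+y/6-.4),z)[:2]
TL,BL,BR,TR=[f(x,y,.02) for x,y in((90,105),(110,428),(632,392),(605,78))]
print(TL,BL,BR,TR,[np.linalg.norm(a-b) for a,b in((TL,BL),(BR,TR),(TL,TR),(BL,BR))])
o=(TL+BL+BR+TR)/4
ey=((TL+BL)-(BR+TR));ex=((TL+TR)-(BL+BR));
print(np.degrees(np.arctan2(-ey[0],ey[1])),np.degrees(np.arctan2(ex[1],ex[0])))
a=(np.arctan2(-ey[0],ey[1])*.62+np.arctan2(ex[1],ex[0])*.38)
ey=np.array([-np.sin(a),np.cos(a)]);ex=np.array([np.cos(a),np.sin(a)])
w=o+.088*ey;print("o",o,"a",a,"wheeltop",w)
print("yellow@85",f(189,240,.085),"jaw pointer",f(358,378,.05),"mark",f(385,385,.048))
for n,p in(("ptr",f(358,378,.05)),("mark",f(385,385,.048)),("yel",f(189,240,.085))):print(n,(p-o)@ex,(p-o)@ey)
s=get_state();d,R=tool(s,[w[0],w[1],.16]);print(d,R[:,1],np.arctan2(-R[0,1],R[1,1])-a, s["clock"])
E
```

```text
[ 0.58506141 -0.04928936] [ 0.42435355 -0.05458384] [ 0.43497083 -0.31104308] [ 0.59195346 -0.30558517] [np.float64(0.16079504562034888), np.float64(0.15707748123367588), np.float64(0.25638846173925245), np.float64(0.25667892174498097)]
1.955751484853324 1.938463738144029
o [ 0.50908481 -0.18012536] a 0.03401964608333387 wheeltop [ 0.50609166 -0.09217628]
yellow@85 [ 0.50646826 -0.0933531 ] jaw pointer [ 0.44255026 -0.17387348] mark [ 0.43901439 -0.18692718]
ptr -0.06628340866213032 0.00851130938317934
mark -0.07026122738152615 -0.004414571420754978
yel 0.00033635531210156507 0.08681105158434609
[-12.80841875 -13.20133654   1.78187548] [ 0.26750796  0.96355502 -0.00110592] -0.30482561537551345 0.2
```

```bash
python3 -m crank '{"travel":[[-0.4,-0.4,0],[-1.1,-1.1,0],[-1.8,-1.8,0],[-2.5,-2.5,0],[-3.2,-3.2,0]],"turn":[0,0,0,0,0]}' 0 20
python3 -m crank '{"travel":[[-0.7,-0.7,0],[-1.4,-1.4,0],[-2.1,-2.1,0],[-2.8,-2.8,0],[-3.5,-3.5,0]],"turn":[0,0,0,0,0]}'
python3 -m crank '{"travel":[[-0.7,-0.7,0],[-1.4,-1.4,0],[-2.1,-2.1,0],[-2.8,-2.8,0],[-3.5,-3.5,0]],"turn":[0,0,0,0,0]}'
python3 -m crank '{"travel":[[-0.7,-0.8,0.2],[-1.4,-1.6,0.5],[-2.1,-2.4,0.9],[-2.5,-2.9,1.2],[-2.6,-3.0,1.3]],"turn":[-0.1,-0.2,-0.3,-0.305,-0.305]}'
python3 - <<'E'
from h import *
s=get_state();d,R=tool(s,[.5061,-.0922,.13]);print(d,R[:,1],np.arctan2(-R[0,1],R[1,1])-.034,s["clock"],s["tcp_pos"],s["wrist_force"],s["finger_gap"])
c=read_camera("wrist");print(c["R"],c["t"],c["k1"]);cv2.imwrite("pics/w1.png",c["image"][:,:,::-1])
E
```

```text
clock: 0.62
tcp_pos: [0.2431, 0.3949, 0.231]
orientation: [-0.0, 0.134, 0.991, -0.0]
wrist_force: [0.4, -0.1, -0.2]
finger_gap: 0.0254
clock: 1.03
tcp_pos: [0.3407, 0.2224, 0.2314]
orientation: [0.0, 0.135, 0.991, 0.0]
wrist_force: [1.1, 1.1, 0.4]
finger_gap: -0.0001
clock: 1.45
tcp_pos: [0.4383, 0.0498, 0.2314]
orientation: [0.0, 0.135, 0.991, 0.0]
wrist_force: [1.5, 0.6, 0.3]
finger_gap: 0.0003
clock: 1.87
tcp_pos: [0.507, -0.0961, 0.1768]
orientation: [-0.001, -0.015, 1.0, -0.0]
wrist_force: [0.4, 0.1, 0.3]
finger_gap: -0.0
[0.01890084 0.09994981 1.16874109] [-2.96029821e-02  9.99561395e-01 -8.25514358e-04] -0.004392682424673295 1.8667 [ 0.50703028 -0.09613358  0.17675196] [0.43739416 0.12305725 0.33581334] -3.377315285160287e-05
[[-0.02929564  0.99957026 -0.00103212]
 [ 0.95899951  0.02839775  0.2819814 ]
 [ 0.28188954  0.00727102 -0.95941932]] [ 0.11068768 -0.50442794  0.18461121] -0.022267128748670532
```

View pics/w1.png

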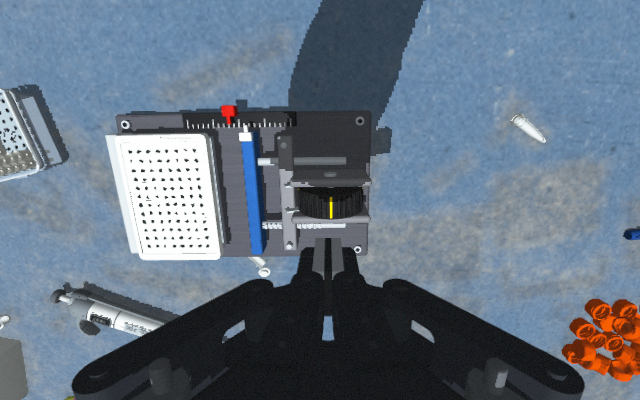

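The wrist view shows the wheel at (331,205) with its yellow ridge near the top, the blue jaw at about col 252, its white pointer near (245,130) and the red clip near (229,113). I'll crop and measure those two.

```bash
python3 - <<'E'
from h import *
c=read_camera("wrist");im=c["image"]
cr=im[90:150,190:290]
cv2.imwrite("pics/w1c.png",cv2.resize(cr,None,fx=8,fy=8,interpolation=cv2.INTER_NEAREST)[:,:,::-1])
for lo,hi in(((0,140,90),(8,255,255)),((172,140,90),(180,255,255)),((100,170,100),(120,255,255))):
    b,l=blobs(cr,lo,hi,8)
    for s,ce in b:print(s,ce+[190,90])
# pred. of wheel top & yellow ridge
b,_=blobs(im[150:260,280:390],(20,120,100),(35,255,255),5)
for s,ce in b:print("yel",s,ce+[280,150],ray(c,ce+[280,150],.085))
print(proj(c,[.5061,-.0922,.085]))
E
```

```text
[ 30  17  14  19 171] [226.22807018 113.59649123]
[50 52 13  8 88] [246.03409091 145.92045455]
yel [48 48  3 22 60] [328.9        209.03333333] [ 0.51041401 -0.09303742  0.085     ]
[330.03995134 204.22925694]
```

View pics/w1c.png

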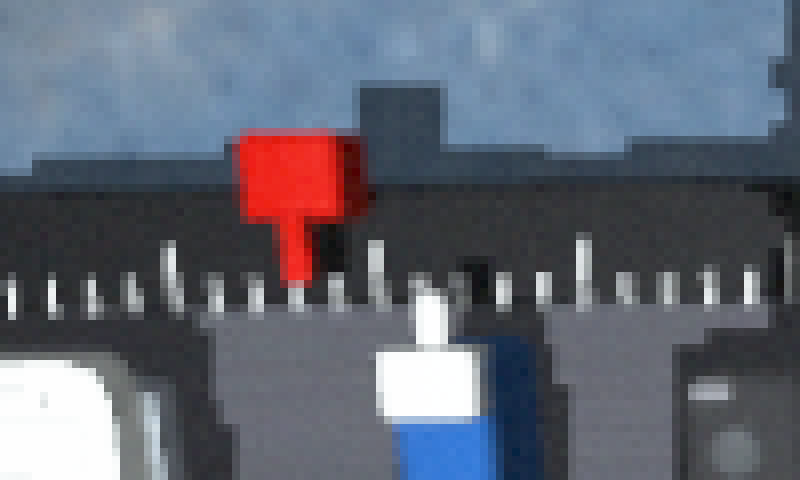

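```bash
cat >>h.py <<'E'
A=.034
def gap(c,mk,pt):
    ey=np.array([-np.sin(A),np.cos(A)])
    p=ray(c,pt,.050)[:2];m=ray(c,mk,.048)[:2]
    return p,m,(p-m)@ey
E
python3 - <<'E'
from h import *
c=read_camera("wrist");s=get_state()
print(gap(c,(227.1,125.2),(243.4,126.2)))
print(s["tcp_pos"],s["qvel"].round(3),s["clock"],tool(s,[.5061,-.0922,.13])[0])
E
```

```text
(array([ 0.44443974, -0.17081303]), array([ 0.44403127, -0.18632505]), np.float64(0.01548916959739566))
[ 0.50518395 -0.09164541  0.17857915] [ 0.032 -0.032  0.001  0.011  0.002  0.002] 2.0167 [-0.02501524 -0.01624537  1.21440741]
```

```bash
python3 -m crank '{"travel":[[0,0.1,0.4],[0,0.25,1.0],[0,0.33,1.6],[0,0.33,2.0],[0,0.33,2.0]],"turn":[0,0,0,0,0]}'
python3 -m crank '{"travel":[[0,0,0],[0,0,0]],"turn":[0,0]}'
python3 - <<'E'
from h import *
s=get_state();print(s["tcp_pos"],s["wrist_force"],s["qvel"].round(3),np.array([.5061,-.0922,.085])-s["tcp_pos"])
E
```

```text
clock: 2.43
tcp_pos: [0.5027, -0.0757, 0.0971]
orientation: [-0.002, -0.018, 1.0, 0.001]
wrist_force: [-1.0, 0.0, 0.3]
finger_gap: -0.0001
clock: 2.6
tcp_pos: [0.5062, -0.0778, 0.1009]
orientation: [0.001, -0.018, 1.0, -0.0]
wrist_force: [0.6, 0.4, 0.4]
finger_gap: 0.0
[ 0.50615414 -0.07775027  0.10093913] [0.55963996 0.41427497 0.42287441] [-0.009 -0.003  0.017 -0.006 -0.001 -0.001] [-5.41360246e-05 -1.44497300e-02 -1.59391349e-02]
```

```bash
python3 -m crank '{"travel":[[0,0,0.1],[0,0,0.2],[0,0,0.28],[0,0,0.34],[0,0,0.37]],"turn":[0,0,0,0,0]}'
python3 -m crank '{"travel":[[0,0,0.03],[0,0,0.06],[0,0,0.09],[0,0,0.09],[0,0,0.09]],"turn":[0,0,0,0,0]}'
```

```text
clock: 3.02
tcp_pos: [0.5053, -0.0785, 0.0841]
orientation: [-0.0, -0.017, 1.0, 0.0]
wrist_force: [-0.6, -0.0, 0.0]
finger_gap: -0.0
clock: 3.43
tcp_pos: [0.5054, -0.0785, 0.0811]
orientation: [0.0, -0.017, 1.0, -0.0]
wrist_force: [-1.8, 0.8, 3.9]
finger_gap: -0.0001
```

```bash
python3 -m crank '{"travel":[[0,-0.08,-0.01],[0,-0.2,-0.03],[0,-0.32,-0.03],[0,-0.44,-0.03],[0,-0.5,-0.03]],"turn":[0,0,0,0,0]}'
python3 - <<'E'
from h import *
c=read_camera("wrist");im=c["image"]
cv2.imwrite("pics/w2.png",im[:,:,::-1])
s=get_state();print(s["tcp_pos"],s["wrist_force"])
b,_=blobs(im,(0,140,90),(4,255,255),30);
for st,ce in b:print(st,ce)
E
```

```text
clock: 3.85
tcp_pos: [0.5062, -0.0993, 0.0822]
orientation: [0.0, -0.017, 1.0, -0.0]
wrist_force: [-2.3, 1.6, 4.5]
finger_gap: 0.0001
[ 0.50631114 -0.09966721  0.08215847] [-2.14377943 -1.85565302  5.20329765]
[172 101  20  29 377] [181.68435013 111.29442971]
```

View pics/w2.png

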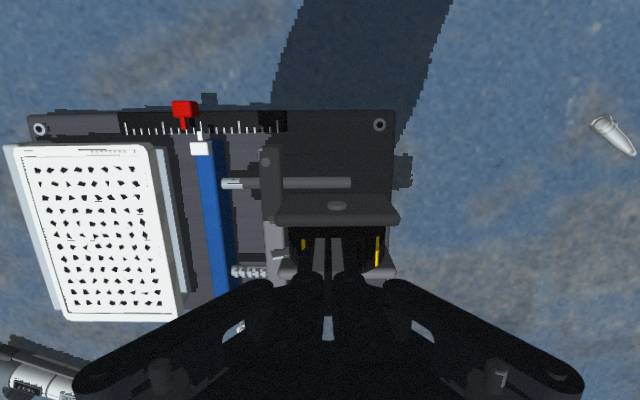

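The fingertip is on the wheel and it turns. The yellow ridge has moved to col 303, the pointer tip is at about (200,132), the red tip at about (184,128), and the jaw has closed somewhat. I'll measure this automatically and keep stroking.

```bash
cat >>h.py <<'E'
def meas():
    c=read_camera("wrist");im=c["image"];h=cv2.cvtColor(im,cv2.COLOR_RGB2HSV)
    b,l=blobs(im,(0,140,90),(4,255,255),30)
    b=[x for x in b if x[1][1]<160];s,ce=max(b,key=lambda x:x[0][4]);x,y,w,hh,_=s
    yb=y+hh-1
    m=cv2.inRange(h[yb-3:yb+1],(0,110,70),(10,255,255))[:,x-2:x+w+2];mk=(x-2+np.nonzero(m)[1].mean(),yb)
    bl,_=blobs(im,(104,170,90),(118,255,255),200)
    bl=min((q for q in bl if q[0][1]<200 and q[0][3]>60),key=lambda q:q[0][1])[0]
    X0,Y0=bl[0]-18,bl[1]-35;g=cv2.inRange(h[Y0:bl[1]+3,X0:bl[0]+24],(0,0,185),(180,60,255))
    n,L,st,cc=cv2.connectedComponentsWithStats(g);i=1+st[1:,4].argmax();rows=np.nonzero((L==i).any(1))[0];
    W=[(L[r]==i).sum() for r in rows];k=[r for r,w_ in zip(rows,W) if w_<0.55*max(W)][:6]
    k=[r for r in k if r<rows[0]+6]
    pt=(X0+np.mean([np.nonzero(L[r]==i)[0].mean() for r in k[:3]]),Y0+k[0])
    s=get_state();p,mm,g=gap(c,mk,pt)
    print("mk",mk,"pt",pt,p,mm,"GAP mm",round(g*1e3,2),"W",W,"tcp",s["tcp_pos"].round(4),"F",s["wrist_force"].round(1),s["clock"])
E
python3 -c "
from h import *
meas()"
python3 -m crank '{"travel":[[0,-0.06,0],[0,-0.12,0],[0,-0.18,0],[0,-0.22,0],[0,-0.24,0]],"turn":[0,0,0,0,0]}'
python3 -c "
from h import *
meas()"
```

```text
clock: 4.37
tcp_pos: [0.5066, -0.1084, 0.082]
orientation: [0.0, -0.017, 1.0, -0.0]
wrist_force: [-1.7, -0.5, 3.8]
finger_gap: -0.0002
  return _methods._mean(a, axis=axis, dtype=dtype,
  ret = ret.dtype.type(ret / rcount)
Traceback (most recent call last):
  File "h.py", line 35, in meas
    pt=(X0+np.mean([np.nonzero(L[r]==i)[0].mean() for r in k[:3]]),Y0+k[0])
                                                                      ~^^^
IndexError: list index out of range
  return _methods._mean(a, axis=axis, dtype=dtype,
  ret = ret.dtype.type(ret / rcount)
Traceback (most recent call last):
  File "h.py", line 35, in meas
    pt=(X0+np.mean([np.nonzero(L[r]==i)[0].mean() for r in k[:3]]),Y0+k[0])
                                                                      ~^^^
IndexError: list index out of range
```

```bash
python3 -m crank '{"travel":[[0,0,-0.15],[0,0,-0.4],[0,0.35,-0.45],[0,0.75,-0.45],[0,0.75,-0.45]],"turn":[0,0,0,0,0]}'
python3 -m crank '{"travel":[[0,0,0],[0,0,0],[0,0,0]],"turn":[0,0,0]}'
python3 - <<'E'
from h import *
c=read_camera("wrist");im=c["image"]
b,_=blobs(im,(0,140,90),(4,255,255),30);s=[q for q in b if q[0][1]<160][0][0];print(s)
x,y=s[0]-30,s[1]-5
cv2.imwrite("pics/w3c.png",cv2.resize(im[y:y+60,x:x+100],None,fx=8,fy=8,interpolation=cv2.INTER_NEAREST)[:,:,::-1]);print(x,y,get_state()["tcp_pos"])
E
```

```text
clock: 4.83
tcp_pos: [0.5053, -0.0761, 0.1009]
orientation: [0.0, -0.018, 1.0, 0.001]
wrist_force: [-1.1, 0.9, 0.2]
finger_gap: -0.0
clock: 5.08
tcp_pos: [0.5056, -0.0785, 0.1002]
orientation: [0.0, -0.017, 1.0, -0.0]
wrist_force: [0.6, -0.7, 0.3]
finger_gap: -0.0001
[155 102  19  26 313]
125 97 [ 0.50563972 -0.07855755  0.10014229]
```

View pics/w3c.png

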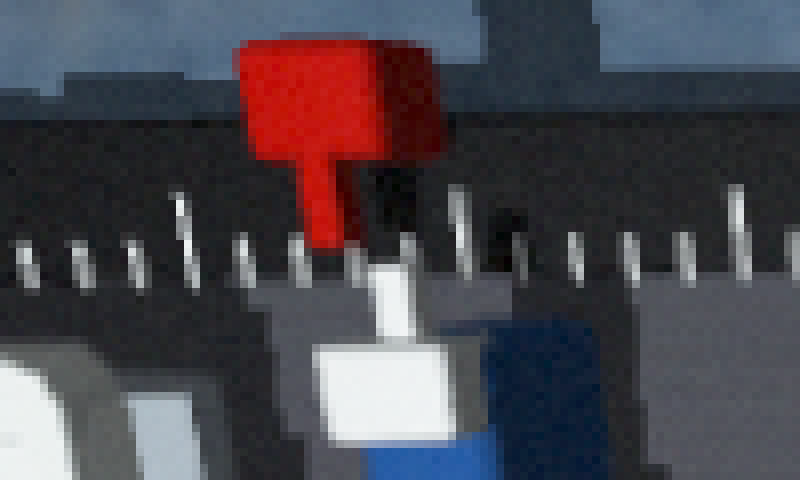

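The crop shows the red tip at (327,248) and the pointer tip at (388,265), in crop pixels. A few mm are still to go.

```bash
python3 - <<'E'
from h import *
c=read_camera("wrist");print(gap(c,(165.4,127.5),(173.,129.6)))
E
```

```text
(array([ 0.44533757, -0.18130399]), array([ 0.44424514, -0.18727425]), np.float64(0.00592968037580025))
```

```bash
python3 -m crank '{"travel":[[0,-0.02,0.12],[0,-0.05,0.24],[0,-0.05,0.33],[0,-0.05,0.38],[0,-0.05,0.43]],"turn":[0,0,0,0,0]}'
python3 -m crank '{"travel":[[0,0,0],[0,-0.1,0],[0,-0.2,0],[0,-0.3,0],[0,-0.4,0]],"turn":[0,0,0,0,0]}'
python3 -m crank '{"travel":[[0,-0.07,0],[0,-0.1,0],[0,-0.1,0],[0,-0.1,0]],"turn":[0,0,0,0]}'
python3 -m crank '{"travel":[[0,0,-0.1],[0,0,-0.3],[0,0.3,-0.45],[0,0.5,-0.45],[0,0.5,-0.45]],"turn":[0,0,0,0,0]}'
python3 -m crank '{"travel":[[0,0,0],[0,0,0],[0,0,0]],"turn":[0,0,0]}'
python3 - <<'E'
from h import *
c=read_camera("wrist");im=c["image"]
b,_=blobs(im,(0,140,90),(4,255,255),30);s=[q for q in b if q[0][1]<160][0][0];print(s)
x,y=s[0]-30,s[1]-5
cv2.imwrite("pics/w4c.png",cv2.resize(im[y:y+60,x:x+100],None,fx=8,fy=8,interpolation=cv2.INTER_NEAREST)[:,:,::-1]);print(x,y,get_state()["tcp_pos"])
E
```

```text
clock: 5.6
tcp_pos: [0.5051, -0.0801, 0.0824]
orientation: [-0.0, -0.017, 1.0, 0.0]
wrist_force: [-2.0, 0.5, 3.1]
finger_gap: 0.0001
clock: 6.02
tcp_pos: [0.5058, -0.0964, 0.083]
orientation: [-0.0, -0.017, 1.0, 0.0]
wrist_force: [-3.6, 1.6, 4.9]
finger_gap: -0.0005
clock: 6.35
tcp_pos: [0.5063, -0.1007, 0.083]
orientation: [0.0, -0.017, 1.0, -0.0]
wrist_force: [-3.4, -0.3, 4.1]
finger_gap: -0.0002
clock: 6.77
tcp_pos: [0.5059, -0.0782, 0.1015]
orientation: [0.001, -0.018, 1.0, 0.0]
wrist_force: [-0.9, -0.3, -0.1]
finger_gap: -0.0002
clock: 7.02
tcp_pos: [0.5055, -0.0799, 0.1006]
orientation: [-0.0, -0.017, 1.0, 0.0]
wrist_force: [0.4, -0.0, 0.5]
finger_gap: -0.0001
[157 102  19  27 314]
127 97 [ 0.50542786 -0.08001945  0.10063507]
```

View pics/w4c.png

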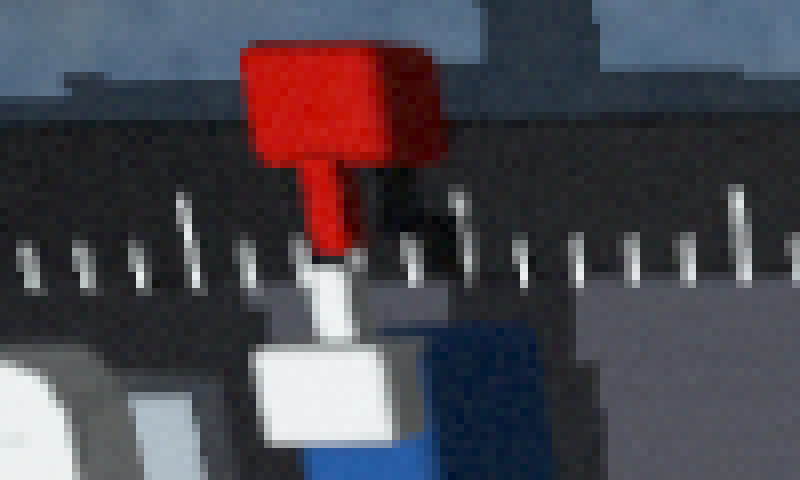

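The pointer tip at (328,266) is now practically opposite the red tip at (333,253).

```bash
python3 - <<'E'
from h import *
c=read_camera("wrist");print(gap(c,(166+127-127-.1+.2-.0,128.1),(127+41-.5,130.)), "px:", 127+333/8-.5,127+328/8-.5)
print(gap(c,(127+333/8-.5,97+253/8-.5),(127+328/8-.5,97+266/8-.5)))
E
```

```text
(array([ 0.44558603, -0.18673006]), array([ 0.44450882, -0.18860798]), np.float64(0.001840215831960877)) px: 168.125 167.5
(array([ 0.44542547, -0.18671124]), array([ 0.44448736, -0.18725246]), np.float64(0.000509020364339671))
```

```bash
python3 -m crank '{"travel":[[0,0,-0.8],[0,0,-1.6],[0,-0.8,-2.0],[0,-1.6,-2.0],[0,-2.4,-2.0]],"turn":[0,0,0,0,0]}'
python3 -m crank '{"travel":[[0,-0.3,0],[0,-0.3,0],[0,-0.3,0],[0,-0.3,0],[0,-0.3,0]],"turn":[0,0,0,0,0]}'
python3 - <<'E'
from h import *
c=read_camera("wrist");im=c["image"]
b,_=blobs(im,(0,140,90),(6,255,255),30);b=[q for q in b if q[0][1]<200 and abs(q[1][0]-320)<80];s=b[0][0];print([q[0] for q in b])
x,y=s[0]-30,s[1]-5
cv2.imwrite("pics/w5c.png",cv2.resize(im[y:y+60,x:x+80],None,fx=10,fy=10,interpolation=cv2.INTER_NEAREST)[:,:,::-1]);print(x,y,get_state()["tcp_pos"])
E
```

```text
clock: 7.53
tcp_pos: [0.5099, -0.1774, 0.1827]
orientation: [0.002, -0.018, 1.0, -0.001]
wrist_force: [0.5, -0.2, 0.4]
finger_gap: 0.0
clock: 7.95
tcp_pos: [0.5089, -0.1867, 0.1806]
orientation: [-0.0, -0.018, 1.0, 0.0]
wrist_force: [0.3, -0.3, 0.8]
finger_gap: -0.0003
[array([320, 106,  13,  19, 141], dtype=int32)]
290 101 [ 0.50902575 -0.1866905   0.18068084]
```

View pics/w5c.png

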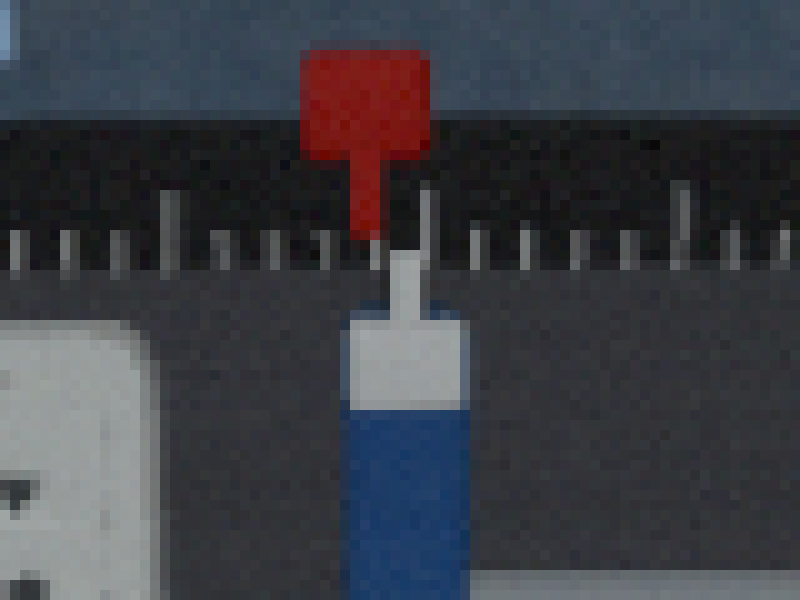

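The overhead view shows the red tip at col 365 and the pointer at col 405 (10x), i.e. about 4 px apart. That disagrees with the oblique view, so I'll triangulate both tips from the two views.

```bash
python3 - <<'E'
from h import *
c=read_camera("wrist")
mk=(290+36.5-.5,101+23.8-.5);pt=(290+40.5-.5,101+25.2-.5)
print(gap(c,mk,pt),[gap(c,mk,pt)[2]],-np.array(c["R"]).T@c["t"])
ey=np.array([-np.sin(A),np.cos(A)])
for z in(.044,.048,.052,.056):print(z,ray(c,mk,z)[:2]@ey,ray(c,pt,z)[:2]@ey)
# tick spacing, jaw width
print((ray(c,(290+35-.5,150),.05)-ray(c,(290+46.7-.5,150),.05))[1])
E
```

```text
(array([ 0.44576132, -0.18627335]), array([ 0.44470155, -0.18999398]), np.float64(0.0036824579275464378)) [np.float64(0.0036824579275464378)] [ 0.43686974 -0.18887817  0.32335671]
0.044 -0.2050211798159174 -0.20126814809473384
0.048 -0.2050011128010784 -0.20130181928059926
0.052 -0.20498104578623946 -0.2013354904664647
0.056 -0.20496097877140051 -0.20136916165233015
-0.010981122046635206
```

```bash
cat >>h.py <<'E'
def tips():
    c=read_camera("wrist");im=c["image"];h=cv2.cvtColor(im,cv2.COLOR_RGB2HSV)
    b,l=blobs(im,(0,140,70),(8,255,255),30)
    s=max((q for q in b if q[0][1]<180 and q[1][0]<400),key=lambda q:q[0][4])[0]
    x,y=s[0]-12,s[1]+8
    for r in range(y,y+32):
        print(r,''.join('R' if p[1]>150 and (p[0]<8 or p[0]>172) and p[2]>50 else 'B' if p[1]>150 and 100<p[0]<122 and p[2]>60 else 'W' if p[2]>140 and p[1]<60 else 'w' if p[2]>105 and p[1]<60 else '.' for p in h[r,x:x+46]))
    print("x0",x,"cam",(-np.array(c["R"]).T@c["t"]).round(4),get_state()["tcp_pos"].round(4),get_state()["clock"])
    return c
E
python3 -c "
from h import *
tips()"
python3 -m crank '{"travel":[[0,0.8,0],[0,1.6,0],[0,2.3,0.3],[0,2.65,1.0],[0,2.65,1.6]],"turn":[0,0,0,0,0]}'
python3 -m crank '{"travel":[[0,0,0.3],[0,0,0.4],[0,0,0.4],[0,0,0.4],[0,0,0.4]],"turn":[0,0,0,0,0]}'
python3 -c "
from h import *
tips()"
```

```text
114 ............RRRRRRRRRRRRR.....................
115 ............RRRRRRRRRRRRR.....................
116 .............RRRRRRRRRRRR.....................
117 .................RRRR.........................
118 .................RRRR.........................
119 .................RRRR.........................
120 .................RRRR...w.....................
121 .................RRRR...w.....................
122 .................RRRR...w.....................
123 .................RRRR...w.....................
124 .........w....w..RR.....w....w................
125 .........w....w.........w....w................
126 .........w....w....w.WWWW....w................
127 .....................WWWw....w................
128 .....................WWW......................
129 .....................WWW......................
130 .....................WWW......................
131 .....................WWW......................
132 ..................w..WWWwwww..................
133 .................WWWWWWWWWWWw.................
134 .................WWWWWWWWWWWw.................
135 .................WWWWWWWW
[... 1874 characters left out ...]
....Ww............
129 .....Ww....wWw....wWWWWWW.......WW......w.....
130 .....Ww....wWw....wWWWWWWw......ww............
131 .....w.....www....wwWWWWWw....................
132 ....................WWWWWW....................
133 ....................wWWWWW....................
134 ....................wWWWWW....................
135 .....................WWWWW....................
136 .....................WWWWWw.......BB.B........
137 .....................WWWWW....................
138 ..............wWWWWWWWWWWWWWWw................
139 .............WWWWWWWWWWWWWWWWw................
140 .............WWWWWWWWWWWWWWWWW....B...........
x0 150 cam [ 0.434  -0.0843  0.2446] [ 0.5066 -0.0825  0.1021] 8.9833
```

The jaw has not moved between the two views, so the difference is parallax from the tips' visible heights. The vertical view doesn't depend on height and says about 3.5 mm remain. I'll do a short stroke of 11 mm rim (about 2.9 mm of jaw), then check from overhead and from the opposite side.

```bash
python3 -m crank '{"travel":[[0,0,0.12],[0,0,0.24],[0,0,0.33],[0,0,0.38],[0,0,0.43]],"turn":[0,0,0,0,0]}'
python3 -m crank '{"travel":[[0,0,0],[0,-0.08,0],[0,-0.16,0],[0,-0.24,0],[0,-0.28,0]],"turn":[0,0,0,0,0]}'
python3 -m crank '{"travel":[[0,0,0],[0,0,0],[0,0,-0.1],[0,0,-0.4],[0,0,-1.0]],"turn":[0,0,0,0,0]}'
python3 -m crank '{"travel":[[0,0,-0.7],[0,-0.6,-1.4],[0,-1.4,-1.4],[0,-2.2,-1.4],[0,-2.35,-1.4]],"turn":[0,0,0,0,0]}'
python3 -m crank '{"travel":[[0,0,0],[0,0,0],[0,0,0]],"turn":[0,0,0]}'
python3 -c "
from h import *
tips()"
python3 -m crank '{"travel":[[0,-0.8,0],[0,-1.6,0],[0,-2.4,0.4],[0,-2.6,0.8],[0,-2.6,1.0]],"turn":[0,0,0,0,0]}'
python3 -m crank '{"travel":[[0,0,0],[0,0,0],[0,0,0]],"turn":[0,0,0]}'
python3 - <<'E'
from h import *
c=tips();im=c["image"]
b,_=blobs(im,(0,140,70),(6,255,255),30);s=max((q for q in b if q[0][1]<180),key=lambda q:q[0][4])[0];x,y=s[0]-45,s[1]-5
cv2.imwrite("pics/w6c.png",cv2.resize(im[y:y+60,x:x+100],None,fx=8,fy=8,interpolation=cv2.INTER_NEAREST)[:,:,::-1]);print(x,y)
E
```

```text
clock: 9.4
tcp_pos: [0.5053, -0.082, 0.0833]
orientation: [-0.0, -0.017, 1.0, 0.0]
wrist_force: [-1.2, 0.7, 3.6]
finger_gap: 0.0005
clock: 9.82
tcp_pos: [0.5058, -0.0937, 0.0838]
orientation: [-0.0, -0.017, 1.0, -0.0]
wrist_force: [-2.2, 0.5, 3.9]
finger_gap: -0.0001
clock: 10.23
tcp_pos: [0.5045, -0.0926, 0.1218]
orientation: [-0.002, -0.017, 1.0, 0.001]
wrist_force: [-0.1, -1.0, -0.3]
finger_gap: -0.0002
clock: 10.65
tcp_pos: [0.5108, -0.1915, 0.1807]
orientation: [0.002, -0.016, 1.0, -0.002]
wrist_force: [0.2, 0.3, -0.1]
finger_gap: 0.0
clock: 10.9
tcp_pos: [0.5089, -0.1861, 0.1793]
orientation: [-0.0, -0.017, 1.0, 0.001]
wrist_force: [0.8, 0.1, -0.8]
finger_gap: 0.0
114 ............RRRRRRRRRRRRRR....................
115 ............RRRRRRRRRRRRR.....................
116 .............RRRRRRRRRRRR.....................
117 .................RRRR.........................
118 .................RRRR.........................
119 .................RRRR.........................
120 .................RRRR.........................
121 .................RRRR.........................
122 .........
[... 1159 characters left out ...]

145 .............BBBBBBBBBBBBB....................
x0 307 cam [ 0.4368 -0.1883  0.322 ] [ 0.509  -0.1859  0.1794] 10.95
clock: 11.37
tcp_pos: [0.5124, -0.2919, 0.1377]
orientation: [-0.001, -0.016, 1.0, 0.0]
wrist_force: [-1.0, 0.4, -0.9]
finger_gap: -0.0003
clock: 11.62
tcp_pos: [0.5131, -0.2896, 0.1404]
orientation: [0.0, -0.018, 1.0, 0.0]
wrist_force: [-0.4, -0.6, 0.4]
finger_gap: -0.0Traceback (most recent call last):
  File "<stdin>", line 2, in <module>
  File "h.py", line 41, in tips
    s=max((q for q in b if q[0][1]<180 and q[1][0]<400),key=lambda q:q[0][4])[0]
      ~~~^^^^^^^^^^^^^^^^^^^^^^^^^^^^^^^^^^^^^^^^^^^^^^^^^^^^^^^^^^^^^^^^^^^^
ValueError: max() iterable argument is empty
```

```bash
python3 - <<'E'
from h import *
c=read_camera("wrist");im=c["image"]
b,_=blobs(im,(0,140,70),(8,255,255),30);print([q[0] for q in b])
s=max((q for q in b if q[0][1]<180 and q[1][0]<560),key=lambda q:q[0][4])[0];x,y=s[0]-45,s[1]-5
cv2.imwrite("pics/w6c.png",cv2.resize(im[y:y+60,x:x+100],None,fx=8,fy=8,interpolation=cv2.INTER_NEAREST)[:,:,::-1]);print(x,y)
E
```

```text
[array([444, 104,  19,  22, 274], dtype=int32)]
399 99
```

View pics/w6c.png

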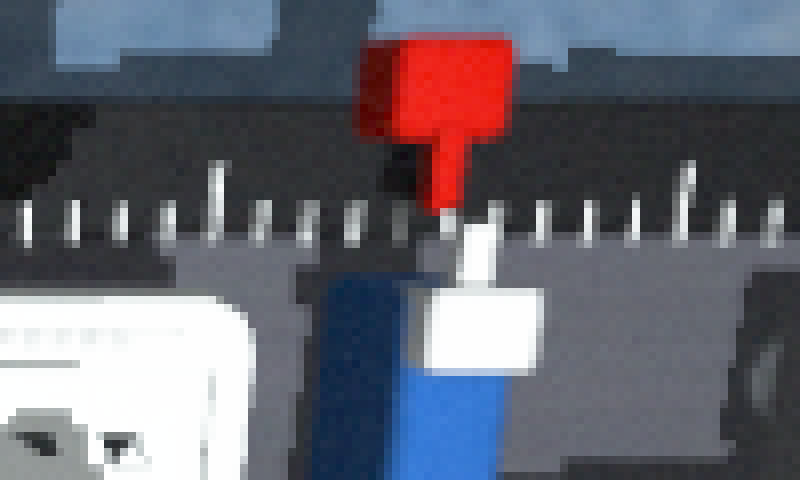

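From the opposite side, the red tip is at (445,212) and the pointer tip at (479,224). By symmetry, the average of the two oblique readings should equal the overhead one.

```bash
python3 - <<'E'
from h import *
c=read_camera("wrist");s=get_state()
print(gap(c,(399+445/8-.5,99+212/8-.5),(399+479/8-.5,99+224/8-.5))[2]*1e3,(-np.array(c["R"]).T@c["t"]).round(4),s["clock"],s["wrist_force"])
E
```

```text
2.6629160169323463 [ 0.441  -0.2922  0.2834] 11.7667 [-0.9981307  -0.11664909 -0.45606136]
```

Both checks agree: overhead reads about +0.5 mm, and the mean of the opposing obliques (−2.6 and +2.7) is about 0. I'll raise the hand clear and hand in.

```bash
python3 -m crank '{"travel":[[0,0,-0.8],[0,0,-1.6],[0,0,-2.0],[0,0,-2.0],[0,0,-2.0]],"turn":[0,0,0,0,0]}'
python3 -m crank '{"travel":[[0,0,0],[0,0,0],[0,0,0]],"turn":[0,0,0]}'
python3 -c "
from workcell import *
print(hand_in())"
```

```text
clock: 12.18
tcp_pos: [0.5136, -0.2913, 0.2215]
orientation: [0.002, -0.017, 1.0, -0.001]
wrist_force: [0.0, -0.9, -0.6]
finger_gap: -0.0
clock: 12.43
tcp_pos: [0.5121, -0.2905, 0.2183]
orientation: [-0.001, -0.017, 1.0, 0.001]
wrist_force: [0.4, 0.5, 0.6]
finger_gap: 0.0001
the job is handed in; nothing more can be done
None
```

The jaw's pointer is opposite the red mark to within about 0.5 mm, inside the 2.5 mm tolerance, and the job was handed in at about 12.4 s. I closed the fingers and rolled the thumbwheel in three light strokes of about 30, 21 and 12 mm of rim. The upward wrist force was 3 to 5 N wherever I read it.

**Last checks:**
- **Overhead wrist view:** the pointer reads about +0.5 mm from the red mark. This view does not depend on how high the two tips are, so I relied on it.
- **Oblique views:** taken at the stated tip heights, these disagreed with the overhead view. One side gave about −2.6 mm (carried over from before the last stroke) and the other +2.7 mm. They average about 0, as parallax would give, because the visible tips differ more in height than stated.
- **Red mark, plate and loose items:** the red clip stayed at the same image position in the overhead views before and after the last stroke. I did not separately measure the plate, timer, marker or box afterwards; the hand made no contact except on the wheel.
- **Hand:** it finished about 0.22 m above the bench, clear of the nest.

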